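# Fit the upper tray of a tiered sauce stand and serve the green pot on it

## Robot

A 6-joint arm with a two-finger parallel gripper is mounted at the origin on a cart in front of the work surface, level with it; the furniture and walls round the work are solid. World frame = base frame: x ahead of the robot, y to its left, z up, the work surface at z = 0. Lengths are in m, angles in rad, forces in N, time in s.
With the tool pointing down it reaches from about 0.325 to 0.85 m from the base axis. Payload 15.5 kg.
Tool frame: the origin (TCP) lies midway between the tips of the shut fingers; the grasp point (between the pads) lies 19 mm behind it; z points along the fingers, x is the direction in which the jaws open and shut, and the axes are right-handed (so a half turn about z gives the same grasp; the last joint's range is limited). The gripper opens to 91 mm and grips with 3 to 60 N. Pads are 32 mm wide; open, the fingers measure 118 mm over their backs; the gripper's body (76 mm by 178 mm) begins 60 mm behind the grasp point.
Start: joints at [1.218, 0.494, 1.345, -0, 1.302, -0.096], TCP at [0.159, 0.605, 0.214] pointing down, gripper open.
Joint ranges: [-2.91, 2.91], [-0.82, 2.16], [0.22, 2.67], [-1.22, 4.37], [0.12, 2.79], [-3.08, 3.08]. Speed limits (rad/s): [1.89, 1.89, 2.57, 3.01, 3.01, 3.01].

## Interface

Orientations are given as a rotation vector (axis times angle).
In Python, from cell import r, eoat, cams, nets, readout gives the robot as it stands. Calls block until the motion is done:
- r.movep(position, orientation): joint-space move of the TCP to a pose.
- r.servo_line(position, orientation=None, max_speed=0.15): straight line of the TCP; orientation=None keeps the orientation; max_speed is the mean speed in m/s.
- r.goto_joints(angles): joint-space move.
- eoat.set_gripper(opening): opening from 0.0 (shut) to 1.0 (fully open); the grip force is fixed at half the most; returns when the fingers have stopped.
- r.hold(seconds).
- r.solve_ik(position, orientation): joint angles nearest the present ones, or None.
- cams.get_image(name): name is "scene" or "top"; returns the picture (480x640x3 uint8, red, green, blue); there is no depth.
- cams.calibration(name): a dict with "vertical_fov" (degrees; the focal length in pixels is half the picture's height over the tangent of half this angle, whatever the lens; pixels are square), "cx", "cy" (the principal point, pixels), "rvec" (rotation vector, rad) and "tvec" (3), from world to camera coordinates, as OpenCV has them. Camera axes: x right, y down, z forward; pixel columns grow to the right and rows downward; lengths in m; the calibration is good to about 2 mm. A picture is of the moment at which its call begins. calibration takes no time and is no camera call.
A pose or a line that the arm cannot do raises r.IKError and nothing moves.
- r.close_job(): hands the job in, once; it reports no verdict.
Trained networks look in the newest picture that a camera, given by its name, has taken for a name from the list of things; names that differ only in an ending like _2 or _b are one class to them, and where a whole thing is asked for, a point or a joint stands for the part that bears it (a point fixed in the world has none). Each returns a list of dicts, best first, with "p" (0 to 1); they miss things now and then, are a little off and sometimes report something else, mostly with a low value. They report only what shows in the picture. A call takes as long as a camera call. They do not tell look-alikes from the thing itself.
- nets.outline_of(camera, label): "pixels" (480x640 bool, what is visible of it).
- nets.mark_of(camera, label): "centre" ([x, y, z] in m, in world coordinates, good to about 4 mm: a listed point, or the origin of a listed thing).
Readings, each from a call of its own:
- readout.read_time_s(): time.
- readout.read_joints(): joint angles.
- readout.read_qd(): joint speeds.
- readout.read_tau(): joint torques, N m.
- readout.read_tool_pos(): TCP position.
- readout.read_tool_rot(): TCP orientation.
- readout.read_force(): force on the tool from outside, world axes, zero at the start.
- readout.read_moment(): the same for the moment, N m.
- readout.read_opening(): opening from 0.0 (shut) to 1.0 (fully open).
Only numpy, scipy, OpenCV 4.12 (cv2) and the standard library are available. Lean on these libraries where they do the work, as an engineer would, in place of code of your own. Each camera call takes 0.05 s, during which the arm holds its last target.

## Task

Fit the loose wooden tray onto the tiered sauce stand: lower it gently over the four posts so that every corner hole drops over a post and the tray sits fully down and level on the post shoulders (either way round). Then stand the green sauce pot upright on the floor of the fitted tray, on either side of the handle, and let go. Leave the other sauce pots and the steel cup where they stand, and do not tip anything over.

Things in the scene. Friction and masses are not known exactly. Their poses are not given: they have to be found in the camera images.
- rack: The tiered stand, fixed: brown wooden lower tier 200 x 160 mm (long side along x), its floor 16 mm above the table with a 10 mm high rim, and four steel posts at its corners. Origin: middle of its underside on the table; z up.
- rack_seat (a point): Middle between the four posts, at the height of their shoulders, 75 mm above the table: the upper tray's underside comes to rest here. Axes as the stand. Posts at x = +-86, y = +-66 mm: a dark sleeve 20 mm thick up to the shoulder, then a bright pin 10 mm thick for 18 mm, then a 10 mm cone tapering to 3 mm (tips 28 mm above this point).
- tray_handle (a point): Middle of the black bridge handle of the loose light-wood tray (0.28 to 0.46 kg, balanced about the handle), which starts flat on the table. x along the handle and the tray's long side, z up. Bar 84 mm long (x), 12 mm wide (y), 16 mm high, on thin steel legs at x = +-35 mm. The tray's underside is 46 mm below this point.
- tray_floor (a point): Middle of the tray's floor (upper face, 38 mm below the handle point); axes as tray_handle. Tray 200 x 160 mm, floor 8 mm thick, rim 4 mm thick rising 12 mm above the floor. Four through holes of 14 mm diameter at x = +-86, y = +-66 mm, one for each post; it fits either way round.
- green_pot_mid (a point): The green portion pot with clear flat lid: 53 mm across the lid (top 6 mm), body below it 48 mm tapering downwards, 36 mm tall, 0.05 kg, loose and closed. This point is at its centre, half-way up (18 mm above its underside). It stands in a group of three pots, about 0.1 m apart, on the table.
- brown_pot_mid (a point): The brown portion pot of the group, same size and same point; stays where it is.
- red_pot_mid (a point): The red portion pot of the group, same size and same point; stays where it is.
- low_pot_mid (a point): Another red portion pot of the same size, standing loose on the stand's lower tier; stays there. Point half-way up.
- low_cup_mid (a point): Steel portion cup, 60 mm across, 38 mm tall, standing loose on the stand's lower tier; stays there. Point half-way up.
Mind the look-alikes: they are no part of the job. Leave any orange or yellow look-alike of the part that bears red_pot_mid alone.

How it is judged:
By the outcome, as a careful person would: the job done as asked, in the order asked, and still so for the second after the job is handed in, with the robot touching nothing.
It also fails if it takes over 67 s, if anything falls off the work surface, if the arm or the gripper's body presses on something with over 40 N, if the wrist force passes 120 N, or if a joint passes its speed limit or range.

## Working session

There is one attempt and no reset: what is moved stays moved. The work goes in short steps, each a Python script; the robot and the scene stay as the last script left them, time stands still between calls to the robot, and variables do not carry over. Pictures are saved under pics/ and viewed, and the job is handed in when it is done.

```bash
ls; mkdir -p pics
python3 - <<'E'
from cell import r, eoat, cams, nets, readout
import cv2
for n in ("scene","top"):
    im=cams.get_image(n); cv2.imwrite(f"pics/a_{n}.png",im[:,:,::-1])
    print(n,cams.calibration(n))
    for l in ["rack","rack_seat","tray_handle","tray_floor","green_pot_mid","brown_pot_mid","red_pot_mid","low_pot_mid","low_cup_mid"]:
        try: print(l,[(round(d["p"],2),[round(float(v),4) for v in d["centre"]]) for d in nets.mark_of(n,l)][:4])
        except Exception as e: print(l,e)
print(readout.read_time_s(),readout.read_tool_rot(),readout.read_force())
E
```

```text
pics
scene {'vertical_fov': 44.939675820981066, 'cx': 310.2344862526509, 'cy': 235.2233397758383, 'rvec': array([ 1.9724527, -0.9424982,  0.5038951]), 'tvec': array([-0.42387953,  0.26457051,  1.13035046])}
rack []
rack_seat [(0.65, [0.5415, -0.3476, 0.0747])]
tray_handle [(0.79, [0.5334, 0.1634, 0.0461])]
tray_floor [(0.82, [0.5289, 0.1622, 0.0093])]
green_pot_mid [(0.74, [0.4495, -0.0947, 0.02])]
brown_pot_mid [(0.69, [0.5631, -0.1301, 0.0185])]
red_pot_mid [(0.88, [0.5843, -0.0302, 0.0172]), (0.82, [0.6773, -0.1597, 0.0164]), (0.52, [0.6824, -0.0649, 0.0119]), (0.3, [0.5301, 0.1625, 0.007])]
low_pot_mid [(0.62, [0.5471, -0.3546, 0.0028]), (0.56, [0.492, -0.3633, 0.0341])]
low_cup_mid []
top {'vertical_fov': 53.689492003110225, 'cx': 326.7404298736401, 'cy': 241.52633625122454, 'rvec': array([ 2.18314378, -2.14619138,  0.08520058]), 'tvec': array([-0.10040588,  0.55522891,  0.94809653])}
rack [(0.69, [0.5259, 0.1667, 0.006]), (0.62, [0.5491, -0.3542, 0.0005])]
rack_seat [(0.86, [0.5408, -0.3563, 0.0758])]
tray_handle [(0.88, [0.5261, 0.1642, 0.0462])]
tray_floor [(0.82, [0.5259, 0.1641, 0.0094])]
green_pot_mid [(0.8, [0.4431, -0.0905, 0.0121])]
brown_pot_mid [(0.89, [0.5653, -0.1279, 0.0164]), (0.26, [0.5474, -0.3525, 0.0001])]
red_pot_mid [(0.9, [0.5846, -0.0318, 0.0177]), (0.8, [0.6826, -0.06, 0.0176]), (0.73, [0.6807, -0.1642, 0.0177])]
low_pot_mid [(0.58, [0.4974, -0.36, 0.0332])]
low_cup_mid []
1.0 [2.48753790e+00 1.91877548e+00 9.55036201e-06] [-0.76396105  0.38027687 -0.3990736 ]
```

View pics/a_scene.png

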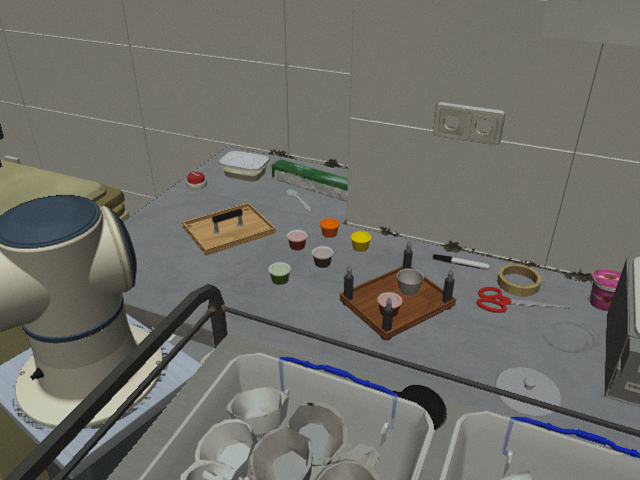

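View pics/a_top.png

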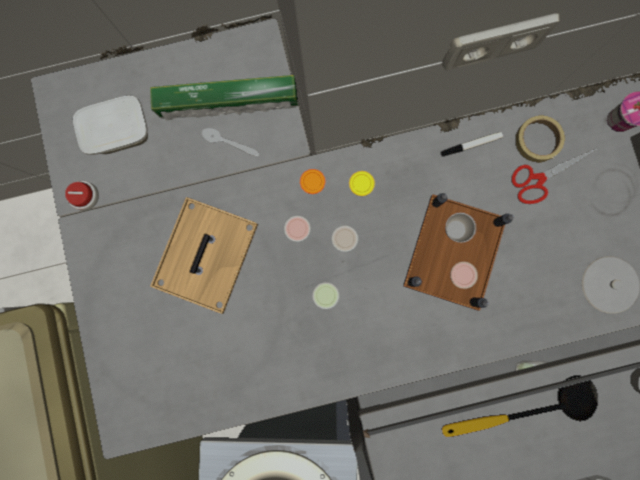

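```bash
cat > h.py <<'E'
import numpy as np, cv2
from scipy.spatial.transform import Rotation as R
def cam(c):
    f=240/np.tan(np.radians(c["vertical_fov"])/2)
    K=np.array([[f,0,c["cx"]],[0,f,c["cy"]],[0,0,1]])
    return K,np.array(c["rvec"]),np.array(c["tvec"])
def proj(c,P):
    K,rv,tv=cam(c); return cv2.projectPoints(np.atleast_2d(np.float64(P)),rv,tv,K,None)[0][:,0]
def ray(c,uv):
    K,rv,tv=cam(c); Rm=cv2.Rodrigues(rv)[0]
    d=Rm.T@np.linalg.inv(K)@np.array([uv[0],uv[1],1.]); return -Rm.T@tv,d/np.linalg.norm(d)
def atz(c,uv,z):
    o,d=ray(c,uv); return o+d*(z-o[2])/d[2]
def down(yaw):  # tool x axis along yaw direction, z down
    c,s=np.cos(yaw),np.sin(yaw)
    return R.from_matrix(np.array([[c,s,0],[s,-c,0],[0,0,-1]])).as_rotvec()
E
python3 - <<'E'
from cell import cams
import cv2,numpy as np
t=cv2.imread("pics/a_top.png"); s=cv2.imread("pics/a_scene.png")
a=cv2.resize(t[185:325,395:520],None,fx=4,fy=4,interpolation=cv2.INTER_CUBIC)
b=cv2.resize(t[185:325,140:265],None,fx=4,fy=4,interpolation=cv2.INTER_CUBIC)
cv2.imwrite("pics/c_rack.png",a);cv2.imwrite("pics/c_tray.png",b)
cv2.imwrite("pics/c_srack.png",cv2.resize(s[225:345,325:475],None,fx=5,fy=5,interpolation=cv2.INTER_CUBIC))
cv2.imwrite("pics/c_tray_s.png",cv2.resize(s[195:260,175:285],None,fx=7,fy=7,interpolation=cv2.INTER_CUBIC))
from h import *
for n in("top","scene"):
    c=cams.calibration(n); print(n,ray(c,(320,240)))
E
```

```text
top (array([ 0.46444975, -0.10778118,  0.99494581]), array([ 0.09783936,  0.03158063, -0.99470102]))
scene (array([-0.35389175, -0.84382646,  0.8307112 ]), array([ 0.65617504,  0.51867928, -0.54809317]))
```

View pics/c_rack.png

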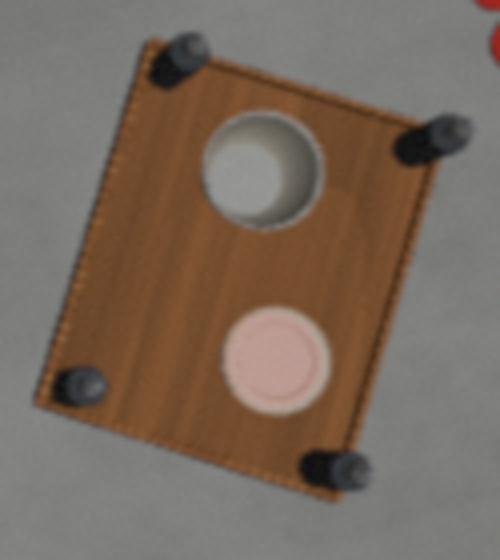

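View pics/c_tray.png

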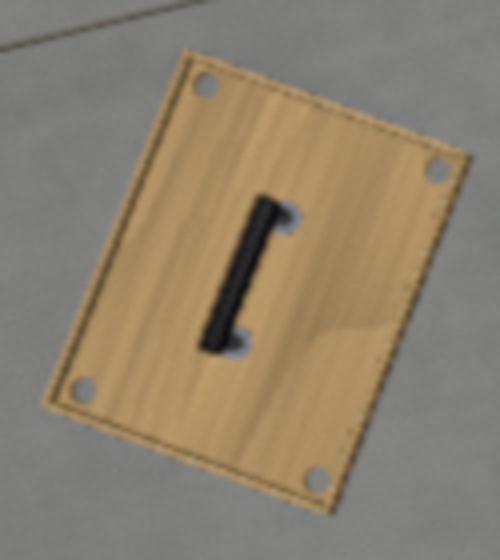

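View pics/c_srack.png

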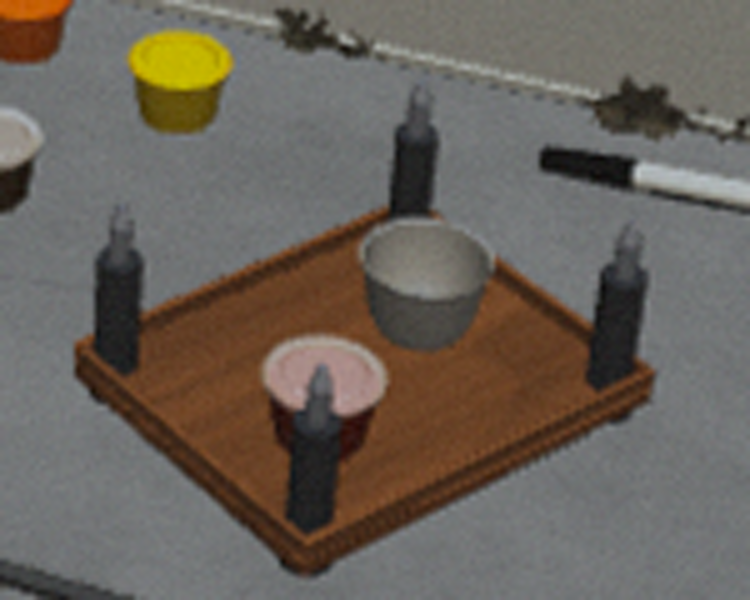

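View pics/c_tray_s.png

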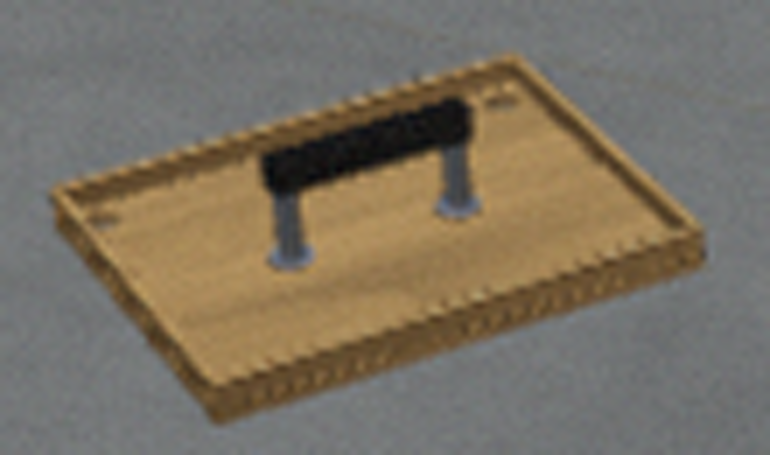

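```bash
cat > fit.py <<'E'
from cell import cams
from h import *
from scipy.optimize import least_squares
ct,cs=cams.calibration("top"),cams.calibration("scene")
def up(p,f,off): return (np.array(p,float)+.5)/f-.5+np.array(off)
def T(p,L): # pose x,y,yaw
    c,s=np.cos(p[2]),np.sin(p[2]); L=np.array(L,float)
    return np.c_[p[0]+c*L[:,0]-s*L[:,1],p[1]+s*L[:,0]+c*L[:,1],L[:,2]]
def fit(sets,p0):
    f=lambda p: np.concatenate([(proj(c,T(p,L))-uv).ravel() for c,L,uv in sets])
    s=least_squares(f,p0); return s.x,[np.round((proj(c,T(s.x,L))-uv),1).tolist() for c,L,uv in sets]
# order: (+x,+y),(+x,-y),(-x,-y),(-x,+y)
sg=np.array([[1,1],[1,-1],[-1,-1],[-1,1]])
def pts(a,b,z): return np.c_[sg*[a,b],np.full(4,z)]
if __name__=="__main__":
    ot=(395,185); rt=up([(195,45),(457,130),(352,470),(90,383)],4,ot)
    rim=up([(150,40),(440,133),(338,500),(36,404)],4,ot)
    # scene: +x+y is the back-left... tips
    st=up([(420,88),(630,226),(321,366),(121,208)],5,(325,225))
    A=(ct,pts(.086,.066,.101),rt);B=(ct,pts(.1,.08,.026),rim);C=(cs,pts(.086,.066,.103),st)
    p0=[.54,-.35,-.3]
    for S in ([A],[B],[C],[A,B],[A,B,C]): print(fit(S,p0))
    print("tray")
    ot=(140,185)
    h=up([(205,83),(437,169),(318,479),(82,389)],4,ot); rim=up([(188,50),(472,156),(334,514),(46,404)],4,ot)
    hs=up([(100,220),(500,101)],7,(175,195))
    rs=up([(55,190),(515,57),(704,237),(217,392)],7,(175,195)) 
    bar=up([(269,197),(210,350)],4,ot)
    H=(ct,pts(.086,.066,.006),h);Rm=(ct,pts(.1,.08,.020),rim)
    Rs=(cs,pts(.1,.08,.020)[[3,0,1,2]],rs); Hs=(cs,pts(.086,.066,.008)[[3,0]],hs)
    Bt=(ct,[(.042,0,.054),(-.042,0,.054)],bar)
    p0=[.526,.164,-.3]
    for S in ([H],[Rm],[Rs],[Hs],[Bt],[H,Rm],[H,Rm,Rs,Hs]): print(fit(S,p0))
E
python3 fit.py
```

```text
(array([ 0.54075514, -0.3489998 , -0.30535269]), [[[-0.5, -1.0], [1.0, -0.6], [0.9, 1.2], [-1.4, 0.4]]])
(array([ 0.54074906, -0.3526562 , -0.29326041]), [[[-0.9, -0.9], [1.6, -0.9], [-0.0, 1.1], [-0.7, 0.6]]])
(array([ 0.5374864 , -0.35459379, -0.29701766]), [[[0.3, -1.0], [0.4, -0.3], [-0.2, 0.8], [-0.4, 0.1]]])
(array([ 0.54075433, -0.35068054, -0.29876562]), [[[0.1, -0.9], [1.6, -0.9], [2.2, 1.1], [-0.3, 0.7]], [[-1.5, -1.1], [0.9, -0.6], [-1.3, 1.2], [-1.9, 0.3]]])
(array([ 0.54050951, -0.3514616 , -0.29835743]), [[[0.5, -0.8], [2.0, -0.8], [2.6, 1.2], [0.1, 0.9]], [[-1.2, -0.9], [1.2, -0.5], [-0.9, 1.3], [-1.5, 0.5]], [[-0.2, -2.0], [-0.2, -1.4], [-0.8, -0.6], [-0.8, -1.1]]])
tray
(array([ 0.52760717,  0.16489061, -0.33711936]), [[[0.1, 0.2], [-0.1, 0.1], [-0.2, -0.3], [0.2, 0.0]]])
(array([ 0.52648892,  0.16128774, -0.33774238]), [[[0.3, -0.6], [0.4, -0.9], [-0.4, 0.7], [-0.4, 0.8]]])
(array([ 0.52212379,  0.15948748, -0.33733157]), [[[-0.7, 0.5], [0.6, -0.2], [0.6, -0.6], [-0.5, 0.0]]])
(array([ 0.52424356,  0.16346186, -0.33391958]), [[[-0.1, 0.1], [0.1, -0.1]]])
(array([ 0.52715594,  0.16228236, -0.32793141]), [[[0.2, -0.6], [-0.2, 0.6]]])
(array([ 0.5270404 ,  0.16306379, -0.33746571]), [[[0.9, 0.5], [0.8, 0.4], [0.6, 0.0], [1.1, 0.3]], [[-0.5, -0.9], [-0.4, -1.2], [-1.2, 0.4], [-1.2, 0.5]]])
(array([ 0.52629511,  0.16302764, -0.33625805]), [[[0.9, 0.8], [0.8, 0.7], [0.7, 0.3], [1.1, 0.7]], [[-0.6, -0.5], [-0.5, -0.9], [-1.1, 0.7], [-1.2, 1.0]], [[-0.4, -0.6], [0.6, -1.1], [0.7, -1.7], [-0.1, -1.2]], [[0.6, -0.2], [0.8, -0.4]]])
```

Run:
```python
from cell import r,eoat,cams,readout
from h import *
y=-0.336+np.pi/2; o=down(y)
print(r.solve_ik([.5268,.163,.12],o), r.solve_ik([.5405,-.351,.18],down(-.3+np.pi/2)))
r.movep([.5268,.163,.12],o); print(readout.read_time_s())
r.servo_line([.5268,.163,.027],max_speed=.12)
print(readout.read_time_s(),readout.read_tool_pos(),readout.read_force())
print(eoat.set_gripper(0.0),readout.read_opening(),readout.read_force(),readout.read_time_s())
for n in("top","scene"): cv2.imwrite(f"pics/b_{n}.png",cams.get_image(n)[:,:,::-1])
```

```text
[ 1.91780190e-01  5.03767364e-01  1.63665579e+00 -4.44089210e-16
  1.00116950e+00 -1.04301614e+00] [-0.66856386  0.55259248  1.3354      0.          1.25360018 -1.93936019]
3.0917
4.0167 [0.52719765 0.16315875 0.02754047] [-0.68392083  0.73960726  0.11274894]
False 0.12981355958372687 [-0.21955281  1.26152703 -0.66933032] 5.2
```

Run:
```python
from cell import r,eoat,cams,readout
from h import *
p=readout.read_tool_pos()
r.servo_line([p[0],p[1],.2],max_speed=.15)
print(readout.read_opening(),readout.read_force(),readout.read_moment(),readout.read_tool_pos(),readout.read_time_s())
r.movep([.5405,-.351,.22],down(-.3+np.pi/2))
r.hold(.3)
print(readout.read_opening(),readout.read_force(),readout.read_moment(),readout.read_tool_pos(),readout.read_tool_rot(),readout.read_time_s())
for n in("top","scene"): cv2.imwrite(f"pics/d_{n}.png",cams.get_image(n)[:,:,::-1])
t=cv2.imread("pics/d_top.png"); s=cv2.imread("pics/d_scene.png")
cv2.imwrite("pics/d_ct.png",cv2.resize(t[170:350,375:555],None,fx=3.3,fy=3.3,interpolation=cv2.INTER_CUBIC))
cv2.imwrite("pics/d_cs.png",cv2.resize(s[150:350,300:500],None,fx=3,fy=3,interpolation=cv2.INTER_CUBIC))
```

```text
0.1288544195860942 [ 0.11943252 -0.3376781  -4.33647191] [0.00389479 0.01427119 0.01789245] [0.52633174 0.16292905 0.19918986] 6.6
0.12867923261165942 [-0.23521309  0.10752179 -3.84371307] [ 0.03706323  0.02130881 -0.00231278] [ 0.5407243  -0.35056344  0.22005296] [2.52788614e+00 1.86528119e+00 5.66803245e-05] 8.7667
```

View pics/d_ct.png

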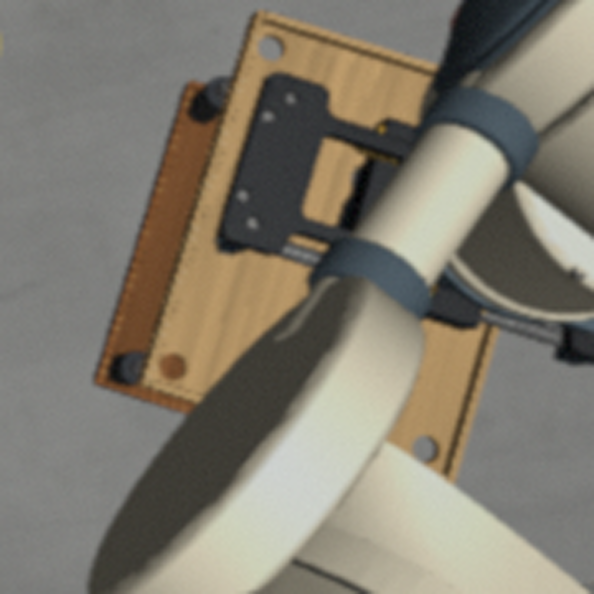

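View pics/d_cs.png

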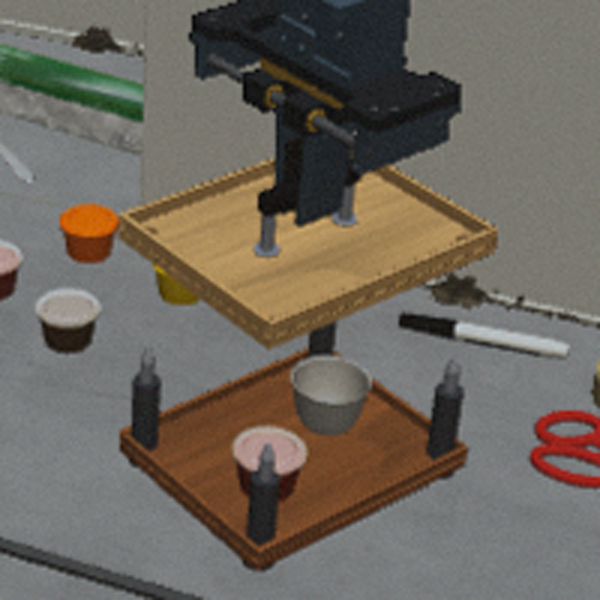

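Run:
```python
from cell import r,eoat,cams,readout
from h import *
r.servo_line([.5405,-.351,.137],down(-.3+np.pi/2),max_speed=.12)
print(readout.read_tool_pos(),readout.read_tool_rot(),readout.read_force(),readout.read_time_s())
for n in("top","scene"): cv2.imwrite(f"pics/e_{n}.png",cams.get_image(n)[:,:,::-1])
t=cv2.imread("pics/e_top.png"); s=cv2.imread("pics/e_scene.png")
cv2.imwrite("pics/e_ct.png",cv2.resize(t[180:330,390:540],None,fx=4,fy=4,interpolation=cv2.INTER_CUBIC))
cv2.imwrite("pics/e_cs.png",cv2.resize(s[200:345,320:480],None,fx=5,fy=5,interpolation=cv2.INTER_CUBIC)[:600])
```

```text
[ 0.54091202 -0.35131465  0.13769992] [2.52761727e+00 1.86387822e+00 4.63912642e-04] [ 0.39769661 -0.2694681  -3.60678585] 9.7083
```

View pics/e_ct.png

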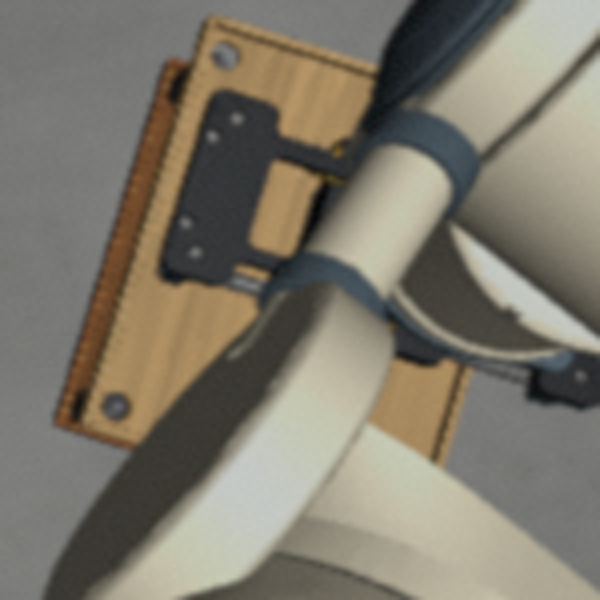

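View pics/e_cs.png

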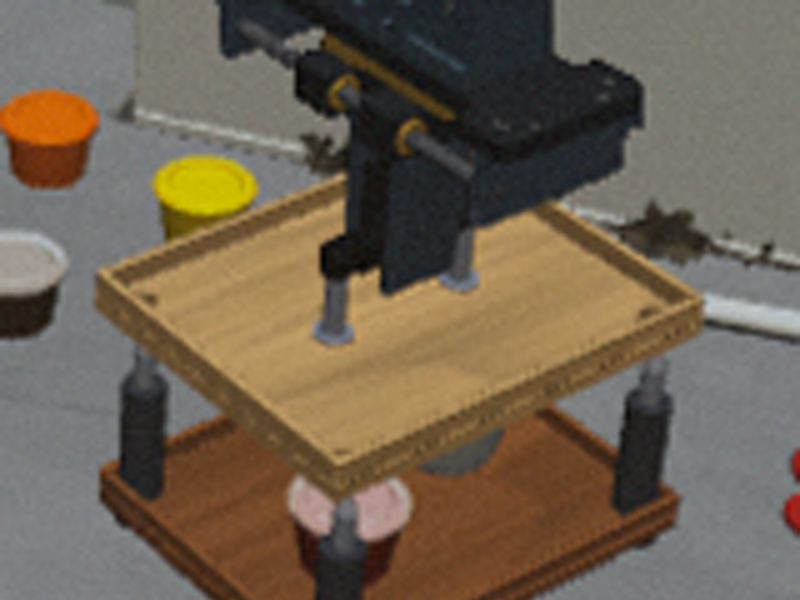

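```bash
cat > f2.py <<'E'
from fit import *
zt=.1377-.027
h=up([(225,55),(116,406)],4,(390,180)); 
H=(ct,pts(.086,.066,zt+.006)[[0,3]],h)
s=up([(151,299),(648,312),(343,454)],5,(320,200)); Hs=(cs,pts(.086,.066,zt+.008)[[3,1,2]],s)
rs=up([(98,276),(703,298),(339,468)],5,(320,200)); Rs=(cs,pts(.1,.08,zt+.020)[[3,1,2]],rs)
rt=up([(208,17)],4,(390,180))
print("tray top",fit([H],[.54,-.35,-.3])); print("scene holes",fit([Hs],[.54,-.35,-.3]));print("scene rim",fit([Rs],[.54,-.35,-.3]))
E
python3 f2.py
python3 - <<'E'
import cv2
a=cv2.imread("pics/a_top.png");e=cv2.imread("pics/e_top.png")
import numpy as np
o=[]
for im in(a,e):
    o.append(np.vstack([cv2.resize(im[182:212,425:460],None,fx=10,fy=10,interpolation=cv2.INTER_CUBIC),cv2.resize(im[267:297,400:435],None,fx=10,fy=10,interpolation=cv2.INTER_CUBIC)]))
cv2.imwrite("pics/e_cmp.png",np.hstack(o)[:600])
a=cv2.imread("pics/a_scene.png")
E
```

```text
tray top (array([ 0.54052486, -0.35142389, -0.30010633]), [[[-0.0, 0.1], [0.0, -0.1]]])
scene holes (array([ 0.54110498, -0.35014847, -0.29140571]), [[[-1.9, -0.4], [1.6, -0.2], [0.3, 0.2]]])
scene rim (array([ 0.53710909, -0.35164849, -0.29156871]), [[[-1.0, -0.3], [0.7, -0.0], [0.2, 0.1]]])
```

View pics/e_cmp.png

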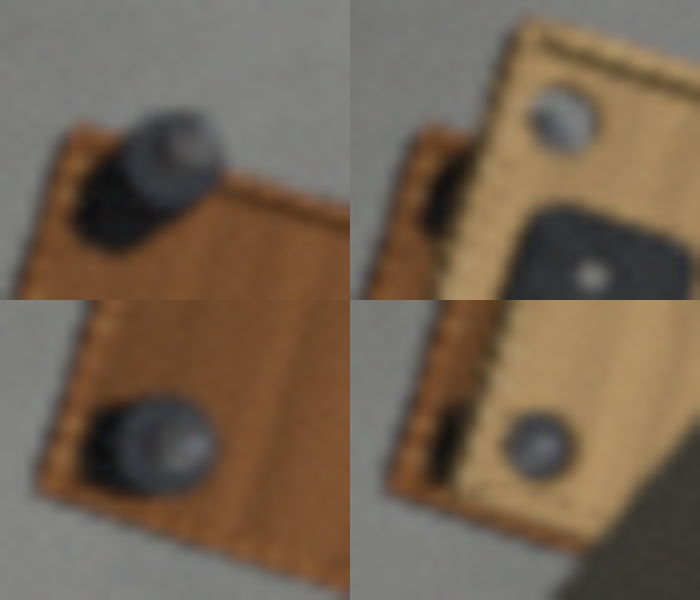

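Run:
```python
from fit import *
p=[.5405,-.351,-.3]
for i,o in((0,(425,182)),(3,(400,267))):
    for z in(.075,.093,.103,.1107,.1187):
        q=proj(ct,T(p,pts(.086,.066,z)[[i]]))[0]; print(i,z,np.round((q-o+.5)*10-.5,0)) 
    J=proj(ct,T([p[0]+.001,p[1],p[2]],pts(.086,.066,.1)[[i]]))-proj(ct,T(p,pts(.086,.066,.1)[[i]])); print("d/dx mm",J*10)
```

```text
0 0.075 [161. 161.]
0 0.093 [182. 143.]
0 0.103 [194. 133.]
0 0.1107 [203. 125.]
0 0.1187 [213. 117.]
d/dx mm [[-0.02918308 -5.1714199 ]]
3 0.075 [150. 148.]
3 0.093 [167. 147.]
3 0.103 [176. 146.]
3 0.1107 [183. 146.]
3 0.1187 [191. 145.]
d/dx mm [[-1.15495121e-03 -5.34871667e+00]]
```

```bash
cat > ov.py <<'E'
from fit import *
import sys
p=[float(v) for v in sys.argv[1:4]]
def ov(c,img,out,k,size):
    im=cv2.imread(img); tiles=[]
    for i in range(4):
        q=proj(c,T(p,pts(.086,.066,.07)[[i]]))[0]; x0,y0=(q-[size/2,size/2]).astype(int)
        a=cv2.resize(im[y0:y0+size,x0:x0+size],None,fx=k,fy=k,interpolation=cv2.INTER_CUBIC); b=a.copy()
        for z,rad,col in((.016,.010,(255,0,255)),(.075,.010,(0,255,255)),(.075,.005,(0,255,0)),(.093,.005,(0,255,0)),(.103,.0015,(0,0,255))):
            th=np.linspace(0,2*np.pi,40); ctr=pts(.086,.066,z)[i]
            L=np.c_[ctr[0]+rad*np.cos(th),ctr[1]+rad*np.sin(th),np.full(40,z)]
            u=(proj(c,T(p,L))-[x0,y0]+.5)*k-.5
            cv2.polylines(b,[np.round(u).astype(int)],True,col,1)
        tiles.append(np.vstack([a,b]))
    cv2.imwrite(out,np.hstack(tiles))
ov(ct,"pics/a_top.png",sys.argv[4]+"_t.png",7,28)
ov(cs,"pics/a_scene.png",sys.argv[4]+"_s.png",6,33)
E
python3 ov.py .5398 -.3535 -.3 pics/ov1
```

```text
(no output)
```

View pics/ov1_t.png

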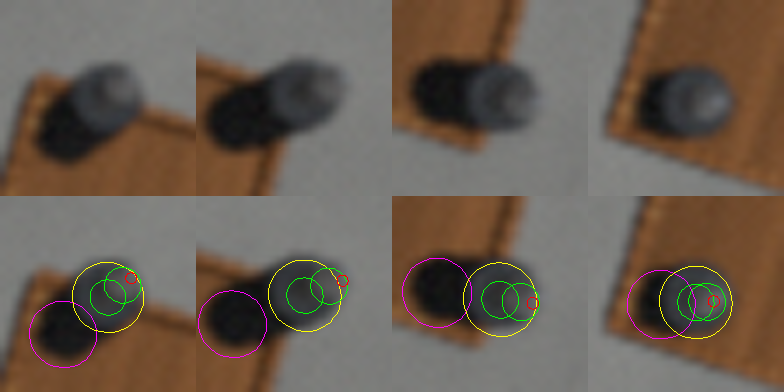

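View pics/ov1_s.png

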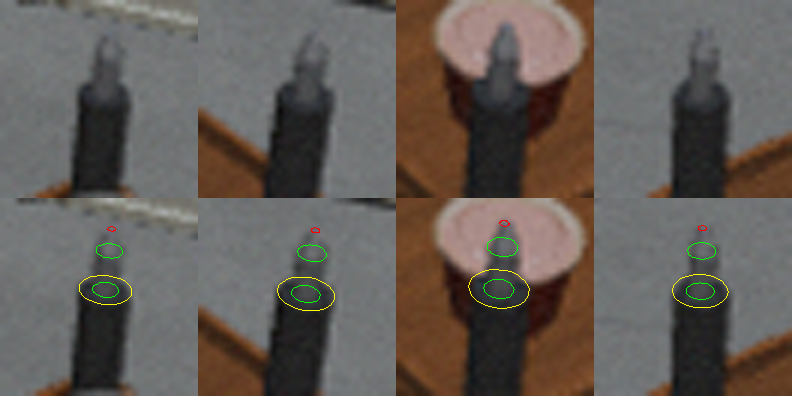

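Run:
```python
from cell import r,eoat,cams,readout
from h import *
o=down(-.3+np.pi/2)
r.servo_line([.5402,-.3535,.137],o,max_speed=.05)
f0=readout.read_force(); print(readout.read_tool_pos(),f0,readout.read_time_s())
for z in(.130,.125,.120,.116,.112):
    r.servo_line([.5402,-.3535,z],o,max_speed=.04)
    f=readout.read_force(); print(z,readout.read_tool_pos(),np.round(f-f0,2),np.round(readout.read_moment(),2))
    if np.linalg.norm(f-f0)>6: break
print(readout.read_time_s())
for n in("top","scene"): cv2.imwrite(f"pics/g_{n}.png",cams.get_image(n)[:,:,::-1])
t=cv2.imread("pics/g_top.png"); s=cv2.imread("pics/g_scene.png")
cv2.imwrite("pics/g_ct.png",cv2.resize(t[180:310,390:490],None,fx=4,fy=4,interpolation=cv2.INTER_CUBIC))
cv2.imwrite("pics/g_cs.png",cv2.resize(s[200:345,320:480],None,fx=5,fy=5,interpolation=cv2.INTER_CUBIC)[:600])
```

```text
[ 0.54031276 -0.3538134   0.13737613] [-0.48193672  0.2274835  -5.21054973] 10.0583
0.13 [ 0.53996686 -0.35333532  0.12953014] [-0.17 -0.64  1.01] [ 0.03 -0.03  0.1 ]
0.125 [ 0.54003727 -0.35338183  0.12465884] [0.39 0.02 0.07] [ 0.01 -0.    0.  ]
0.12 [ 0.54021773 -0.35351742  0.11974903] [ 0.19 -0.32  1.3 ] [-0.06 -0.1   0.07]
0.116 [ 0.54024096 -0.35354167  0.1157917 ] [ 1.88 -1.32  0.5 ] [-0.13 -0.35  0.14]
0.112 [ 0.54025638 -0.35354038  0.11179678] [ 2.92 -1.7   0.06] [-0.12 -0.42  0.13]
11.4333
```

View pics/g_ct.png

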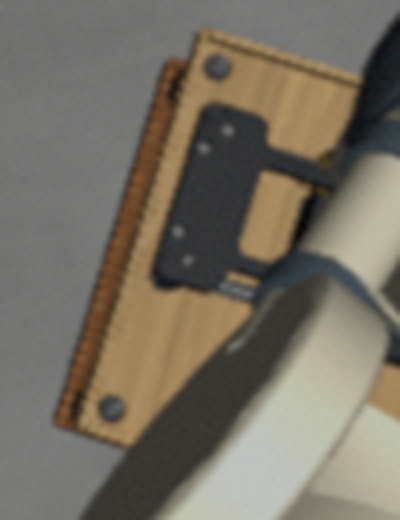

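View pics/g_cs.png

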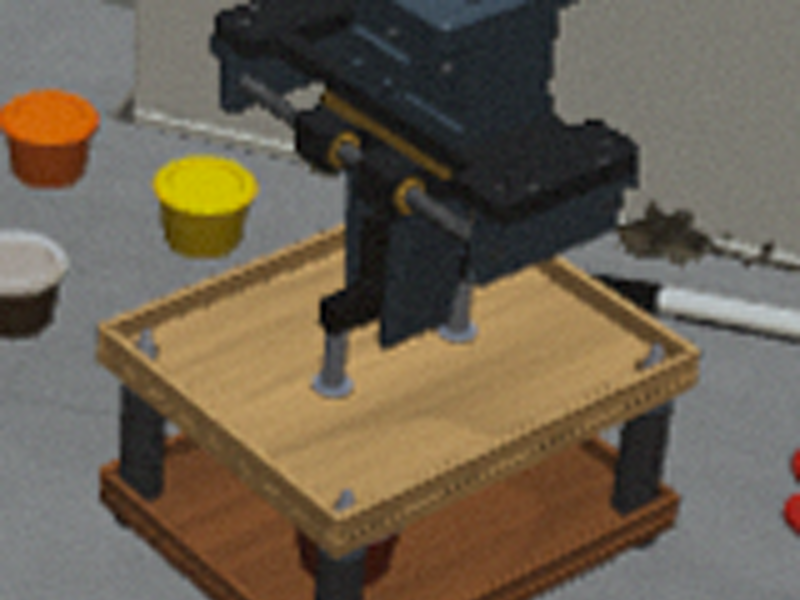

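Run:
```python
from cell import r,eoat,cams,readout
from h import *
o=down(-.3+np.pi/2)
f0=np.array([-.48,.23,-4.3]); x,y=.5408,-.3539
for z in(.112,.109,.1065,.1045,.1035,.1025,.1018):
    r.servo_line([x,y,z],o,max_speed=.03)
    f=readout.read_force(); print(z,readout.read_tool_pos(),np.round(f-f0,2),np.round(readout.read_moment(),2))
    if np.linalg.norm(f-f0)>10 or f[2]-f0[2]>4: break
print(readout.read_time_s())
```

```text
0.112 [ 0.54063704 -0.35375177  0.11198906] [0.46 0.47 0.23] [-0.01 -0.05 -0.  ]
0.109 [ 0.54058065 -0.35371538  0.10870273] [ 0.2   0.49 -0.3 ] [-0.01  0.02  0.04]
0.1065 [ 0.54069028 -0.35381923  0.10627579] [0.89 0.62 0.39] [-0.05 -0.    0.02]
0.1045 [ 0.54074924 -0.35387156  0.10436413] [ 0.49 -0.59 -1.37] [ 0.01 -0.04 -0.01]
0.1035 [ 0.54073777 -0.35386571  0.10345785] [ 0.41 -0.56  0.11] [-0.02  0.04 -0.03]
0.1025 [ 0.54077764 -0.35384682  0.10245004] [0.23 0.34 0.35] [-0.03  0.02 -0.02]
0.1018 [ 0.54088513 -0.35394757  0.10196074] [0.3  0.15 3.96] [ 0.11  0.09 -0.  ]
13.2833
```

Run:
```python
from cell import r,eoat,cams,readout
from h import *
o=down(-.3+np.pi/2)
r.servo_line([.5408,-.3539,.1015],o,max_speed=.03); print(readout.read_force(),readout.read_tool_pos())
eoat.set_gripper(0.45); print(readout.read_opening(),readout.read_force())
r.servo_line([.5408,-.3539,.20],o,max_speed=.15)
r.movep([.50,-.05,.25],down(np.pi/2-.3))
for n in("top","scene"): cv2.imwrite(f"pics/i_{n}.png",cams.get_image(n)[:,:,::-1])
from cell import nets
for n in("top","scene"):
  for l in("tray_floor","tray_handle","green_pot_mid"): print(n,l,[(round(d["p"],2),np.round(d["centre"],4)) for d in nets.mark_of(n,l)][:2])
print(readout.read_time_s())
t=cv2.imread("pics/i_top.png"); s=cv2.imread("pics/i_scene.png")
cv2.imwrite("pics/i_ct.png",cv2.resize(t[180:320,290:530],None,fx=3.2,fy=3.2,interpolation=cv2.INTER_CUBIC))
cv2.imwrite("pics/i_cs.png",cv2.resize(s[220:345,250:480],None,fx=3.4,fy=3.4,interpolation=cv2.INTER_CUBIC))
```

```text
[-2.36785602  1.68280249  5.37830603] [ 0.54088712 -0.35394257  0.10194015]
0.44944629787692936 [0.53460571 0.30779322 0.14237844]
top tray_floor [(0.63, array([ 0.5405, -0.3521,  0.0847]))]
top tray_handle [(0.55, array([ 0.5437, -0.3554,  0.1226]))]
top green_pot_mid []
scene tray_floor [(0.96, array([ 0.5426, -0.3552,  0.0873]))]
scene tray_handle [(0.69, array([ 0.5476, -0.3538,  0.1227]))]
scene green_pot_mid [(0.84, array([ 0.451 , -0.093 ,  0.0171]))]
16.55
```

View pics/i_ct.png

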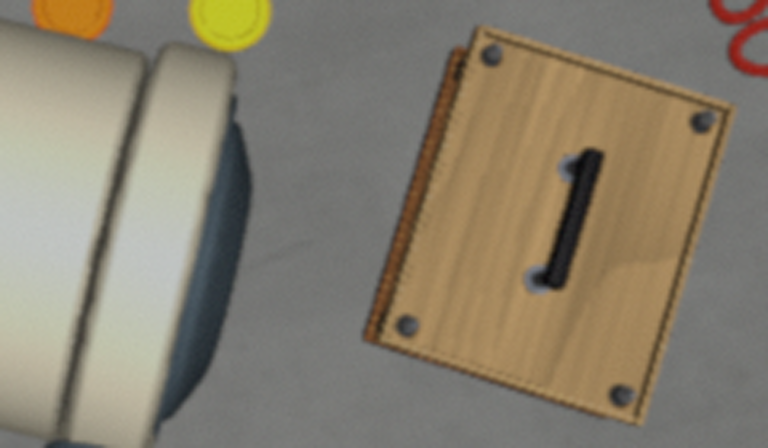

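View pics/i_cs.png

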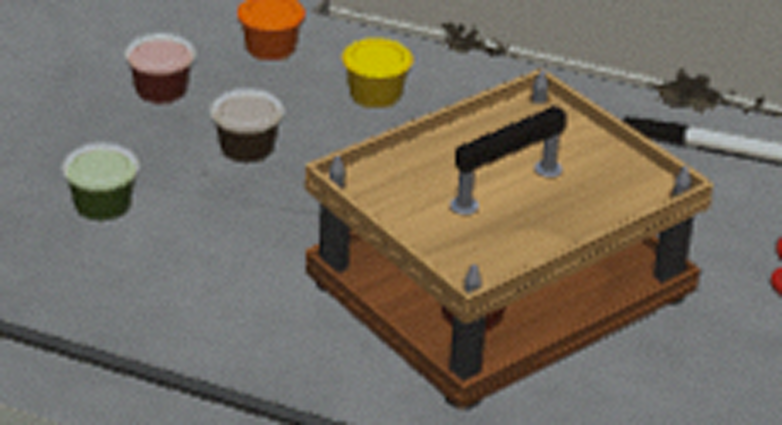

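Run:
```python
from fit import *
for n,c,box in(("a_top",ct,(300,270,350,325)),("i_scene",cs,(262,255,298,290))):
    im=cv2.imread(f"pics/{n}.png"); x0,y0,x1,y1=box
    g=im[y0:y1,x0:x1].astype(int)
    m=((g[:,:,1]-g[:,:,2]>10)&(g[:,:,1]-g[:,:,0]>10)|(g.min(2)>150)).astype(np.uint8)
    k,l,st,ce=cv2.connectedComponentsWithStats(m); i=1+np.argmax(st[1:,4]); print(n,st[i],ce[i]+[x0,y0])
    if n=="a_top": print(atz(c,ce[i]+[x0,y0],.036), atz(c,ce[i]+[x0,y0],.033))
    cv2.imwrite(f"pics/k_{n}.png",np.hstack([cv2.resize(im[y0:y1,x0:x1],None,fx=6,fy=6),cv2.resize(cv2.cvtColor((l==i).astype(np.uint8)*255,cv2.COLOR_GRAY2BGR),None,fx=6,fy=6)]))
# scene overlay of lid circle
im=cv2.imread("pics/i_scene.png")
for (x,y),col in(((.446,-.0915),(0,0,255)),((.449,-.093),(255,0,0))):
    th=np.linspace(0,6.28,60); 
    for z,R_ in((.036,.0265),(.0,.02)):
        print(x,z,proj(cs,np.c_[x+R_*np.cos(th),y+R_*np.sin(th),np.full(60,z)]).min(0),proj(cs,np.c_[x+R_*np.cos(th),y+R_*np.sin(th),np.full(60,z)]).max(0))
```

```text
a_top [ 13  13  26  26 503] [325.50298211 295.34791252]
[ 0.44718188 -0.09054228  0.036     ] [ 0.44712786 -0.09048835  0.033     ]
i_scene [  7   7  22  23 259] [279.1003861 270.1042471]
0.446 0.036 [268.13342221 261.30015714] [290.90529346 274.6915457 ]
0.446 0.0 [271.61300059 275.16490279] [288.55239661 285.42960904]
0.449 0.036 [269.4826821  260.95486291] [292.23285287 274.32315906]
0.449 0.0 [272.93973621 274.81165879] [289.86322137 285.05892687]
```

```bash
python3 -c "
import cv2,numpy as np
a=cv2.imread('pics/k_a_top.png');b=cv2.imread('pics/k_i_scene.png')
h=max(a.shape[0],b.shape[0]);w=max(a.shape[1],b.shape[1])
o=np.zeros((a.shape[0]+b.shape[0],w,3),np.uint8);o[:a.shape[0],:a.shape[1]]=a;o[a.shape[0]:,:b.shape[1]]=b
cv2.imwrite('pics/k.png',o)"
```

```text
(no output)
```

View pics/k.png

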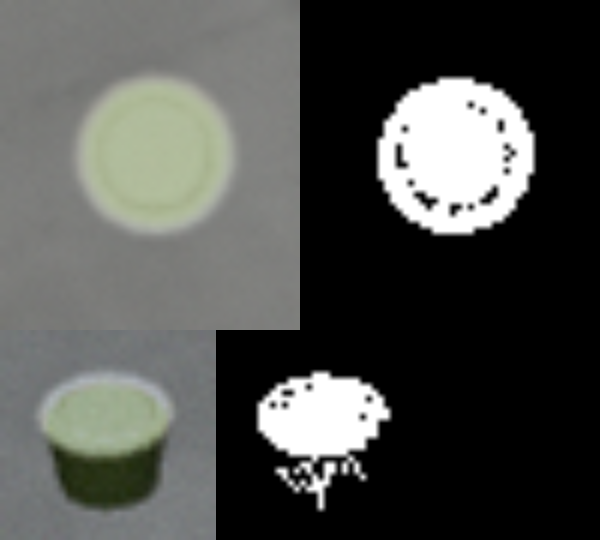

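Run:
```python
from cell import r,eoat,cams,readout
from h import *
o=down(-.3)
print(r.solve_ik([.4475,-.0915,.12],o),r.solve_ik([.5529,-.3148,.1],o))
eoat.set_gripper(0.9)
r.movep([.4475,-.0915,.12],o)
r.servo_line([.4475,-.0915,.012],max_speed=.1)
print(readout.read_tool_pos(),readout.read_force())
eoat.set_gripper(0.0)
print(readout.read_opening()*91,readout.read_force(),readout.read_tool_pos(),readout.read_time_s())
for n in("top","scene"): cv2.imwrite(f"pics/l_{n}.png",cams.get_image(n)[:,:,::-1])
s=cv2.imread("pics/l_scene.png")
cv2.imwrite("pics/l_cs.png",cv2.resize(s[180:320,220:400],None,fx=4,fy=4,interpolation=cv2.INTER_CUBIC))
```

```text
[-0.33254702  0.39558494  1.86085901  0.          0.8851487  -0.03254702] [-0.61139985  0.62928434  1.43675946  0.          1.07554885 -0.31139985]
[ 0.44777662 -0.09157409  0.01241402] [ 0.13779315  0.46326569 -0.34576105]
51.649147102327866 [-0.01834586  0.06543227  4.51385496] [ 0.44758739 -0.09151929  0.01210977] 20.5
```

View pics/l_cs.png

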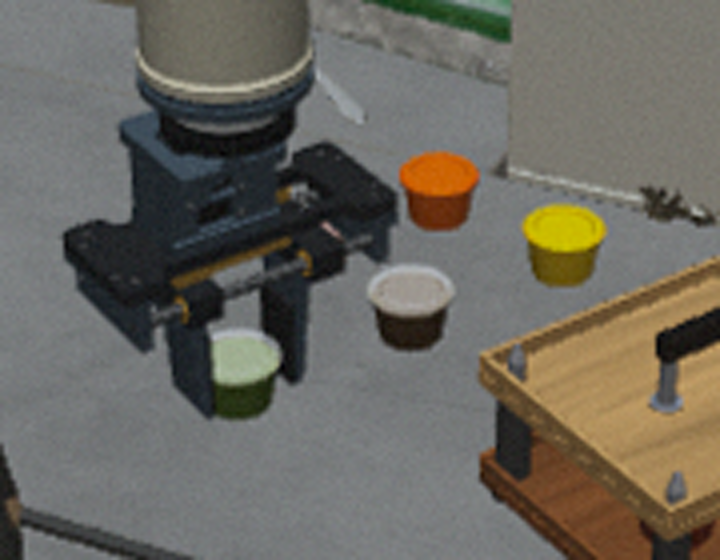

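Run:
```python
from cell import r,eoat,cams,readout
from h import *
o=down(-.3)
r.servo_line([.4475,-.0915,.22],max_speed=.15)
print(readout.read_opening()*91,readout.read_force())
r.movep([.5529,-.3148,.22],o)
r.servo_line([.5529,-.3148,.12],o,max_speed=.1)
r.hold(.3)
print(readout.read_opening()*91,readout.read_force(),readout.read_tool_pos(),readout.read_time_s())
for n in("top","scene"): cv2.imwrite(f"pics/m_{n}.png",cams.get_image(n)[:,:,::-1])
t=cv2.imread("pics/m_top.png");s=cv2.imread("pics/m_scene.png")
cv2.imwrite("pics/m_cs.png",cv2.resize(s[180:340,320:480],None,fx=3.7,fy=3.7,interpolation=cv2.INTER_CUBIC))
```

```text
51.69836758997472 [ 0.05454221  0.6255417  -0.12316757]
51.7622137247213 [ 0.03475116  1.23202365 -0.41768927] [ 0.55300605 -0.31489063  0.12028672] 24.5583
```

View pics/m_cs.png

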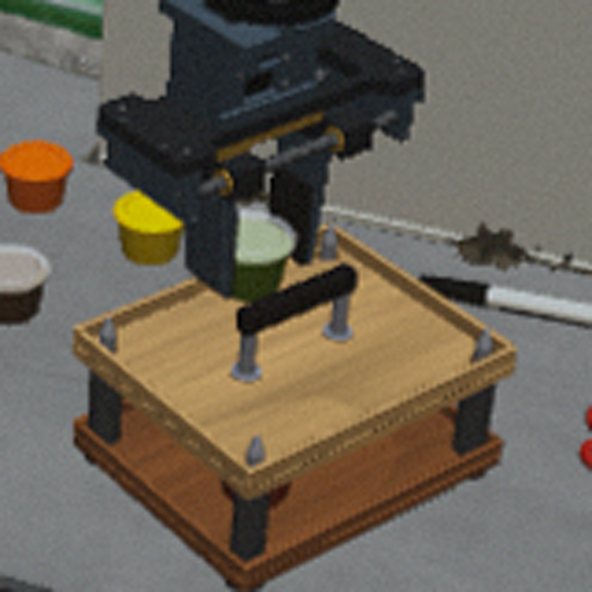

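Run:
```python
from cell import r,eoat,cams,readout
from h import *
o=down(-.3); f0=readout.read_force()
for z in(.105,.100,.0975,.0965,.0958,.0952,.0947,.0942):
    r.servo_line([.5529,-.3148,z],o,max_speed=.04)
    f=readout.read_force()-f0; print(z,readout.read_tool_pos()[2],np.round(f,2))
    if f[2]>3: break
eoat.set_gripper(0.74)
print(readout.read_opening(),readout.read_force(),readout.read_time_s())
r.servo_line([.5529,-.3148,.2],o,max_speed=.1)
r.movep([.45,-.02,.25],o)
for n in("top","scene"): cv2.imwrite(f"pics/n_{n}.png",cams.get_image(n)[:,:,::-1])
print(readout.read_time_s())
t=cv2.imread("pics/n_top.png"); s=cv2.imread("pics/n_scene.png")
cv2.imwrite("pics/n_ct.png",cv2.resize(t[160:330,280:530],None,fx=3.2,fy=3.2,interpolation=cv2.INTER_CUBIC))
cv2.imwrite("pics/n_cs.png",cv2.resize(s[200:345,260:480],None,fx=3.6,fy=3.6,interpolation=cv2.INTER_CUBIC))
```

```text
0.105 0.10474015935901743 [ 0.01  0.19 -0.25]
0.1 0.0997679416848663 [0.12 0.68 0.03]
0.0975 0.0973918119543293 [ 0.7  -0.13 -0.8 ]
0.0965 0.09647671097758084 [ 0.27  0.2  -0.37]
0.0958 0.0957909890267218 [ 0.89 -0.06 -0.43]
0.0952 0.09516301155587034 [-0.07  0.26 -1.23]
0.0947 0.09506354811753226 [-0.66  1.5   4.8 ]
0.7419197654748658 [-0.39503935 -0.4986665   0.30387115] 27.1667
29.6667
```

View pics/n_ct.png

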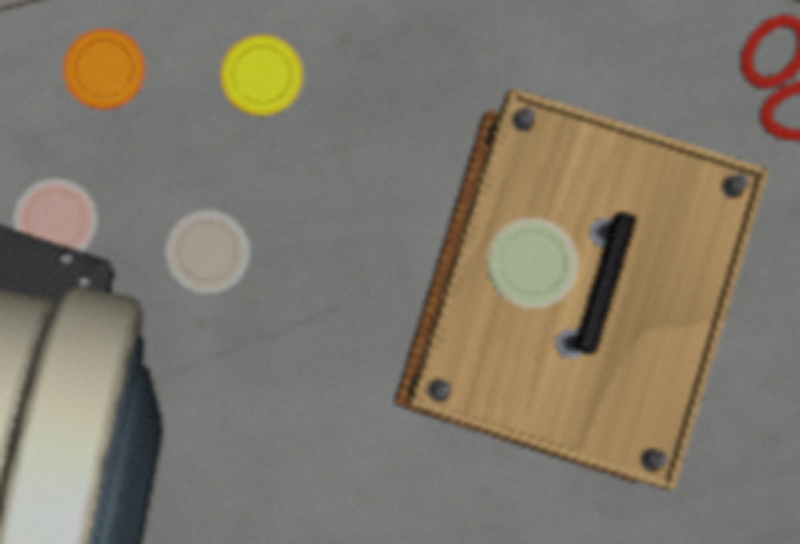

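View pics/n_cs.png

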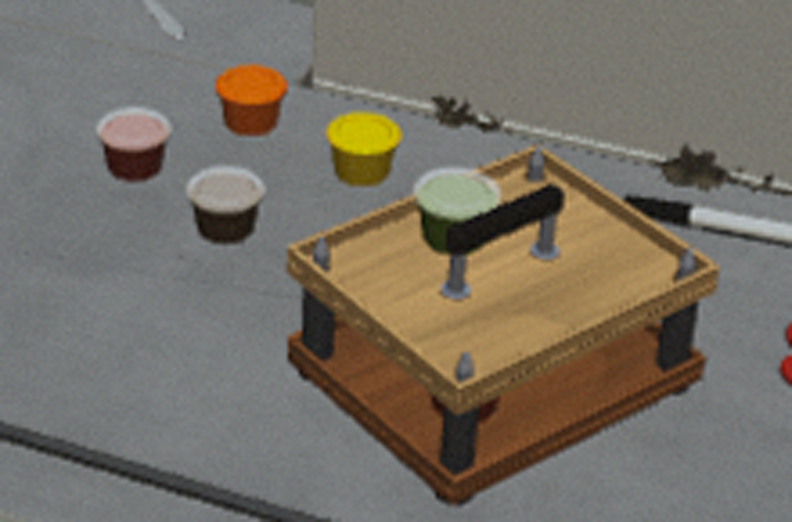

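The pot stands upright on the tray floor, at about (533,262) in the top crop, beside the handle. The tray is level with all four pins through its holes, the other pots haven't moved, and the arm is clear. I'm handing in.

```bash
python3 -c "
from cell import r,readout
print(r.close_job(),readout.read_time_s())"
```

```text
the job is handed in; nothing more can be done
the job is handed in; nothing more can be done
```

The tray is fitted on the stand and the green pot stands upright on its floor. I handed the job in at about 30 s of the 67 s allowed.

- **Tray:** I lowered it by its handle in small steps. Before the final descent I moved it about 2.5 mm sideways, after comparing the holes with the post tips in both camera views. It touched the shoulders at 4–5 N, at the height expected for a fully seated tray (within about 0.5 mm). The pictures show it level, with all four pins through the holes.
- **Green pot:** I gripped it by the lid (51.7 mm measured, against 53 mm given). I set it down on the +y side of the handle, with contact at the expected floor height, and let go. The last pictures show it upright and clear of the handle and rim.
- **Everything else:** The red and brown pots and the two look-alikes stand where they did. The low pot and steel cup are mostly hidden under the fitted tray, so I could not fully check them, but nothing came near them.

Some measurements disagreed. Separate position fits differed by 2–4 mm between the two cameras, and also within each camera. The network's handle reading was up to 7 mm off the gripper's own position. I relied on the direct comparison of holes and posts and on the force readings.

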